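Charge the treatment pen and run it along a mended crack

TASK

Take the yellow treatment pen from its stand, use its nib to press the dispenser's dish straight down to its stop and hold it there a moment, then let the dish spring right back up. Then lay the nib lightly on the blue-dot end of the dark crack and draw it slowly (about 1 to 3 cm per second) along the whole crack, round the bend to the red-dot end, keeping the nib on the line and the pen about square to the sloping panel. Finally lift the pen off, lower it nib-down fully home into its stand and let go; leave the foam block, beaker and plaster shard where they are.

Things in the scene. Friction and masses are not known exactly. Their poses are not given: they have to be found in the camera images.
- pen: Loose pen, 130 mm, 70 g, nib-down in its stand at the start. Origin at the relaxed nib's end, z along the pen to the tail. Going up: orange nib (0-18 mm), steel barrel 12 mm thick (18-60), black collar 30 mm across (60-66), yellow grip 18 x 18 mm, faces square to the pen's x and y (66-126), black tail button (126-130). Grip the yellow block at 100 mm between two parallel faces.
- nib: The pen's orange felt nib, sprung: it slides up to 6 mm back into the pen (about 1 N to start, 3.4 N at its end). Origin at its rounded free end (end radius 4 mm), and moves with it; z along the pen towards the tail. Relaxed, it coincides with the pen's origin.
- stand: Green pen stand, a fixed block 66 x 66 mm and 70 mm high with one upright 20 mm hole through its middle. Origin at the centre of its underside, z up. The pen's collar rests on the top, so that the seated pen's origin lies 10 mm above the stand's origin, on the hole's axis.
- dispenser: Touch-pump dispenser, fixed: amber bottle 68 mm across on a dark 88 mm base, black neck, and on top a round steel dish. Origin at the centre of its underside, z up. Its axis is upright.
- plunger (a joint): How far the dispenser's dish is pressed down, in m: 0 up, 0.012 at its stop. Sprung: about 2.4 N to start, 7.2 N at the stop; it springs back when let go.
- plunger_top (a point): Centre of the top face of the dish (steel disc 48 mm across with a black spot 28 mm across in its middle), 129 mm above the dispenser's origin when up; moves with the dish. Press here.
- bed: Grey base plate 160 (x) x 180 (y) x 18 mm, fixed, with white foam blocks that carry the sloping panel. Origin at the centre of its underside, z up; the panel faces its -x, which points to the robot's right (about world -y).
- panel: White plaster panel, 150 (x) x 180 (y) x 22 mm, fixed on the bed, its face sloping 36 degrees from level. Origin at the centre of its outer face, 88 mm above the bed's origin; x runs up the slope, y across, z square out of the face. The face is flat, its two thin ribs and two round bosses (2 to 3 mm) near the upper and lower edges aside.
- seam_a: First leg of the crack: dark brown line 4 mm wide, 57 mm long, flush in the panel's face. Origin at its middle, x along it from the blue-dot end to the bend, z square out of the face.
- seam_b: Second leg of the crack, same look, 65 mm long. Origin at its middle, x along it from the bend to the red-dot end, z square out of the face.
- seam_start (a point): Start of the crack, on the face; a flat blue dot 12 mm across lies 14 mm beyond it.
- seam_bend (a point): The crack's bend, on the face, between the two legs.
- seam_end (a point): End of the crack, on the face; a flat red dot 12 mm across lies 14 mm beyond it.
- foam: Bystander: loose white foam block 60 x 40 x 35 mm. Origin at the centre of its underside.
- beaker: Bystander: loose clear beaker 64 mm across, 80 mm high. Origin at the centre of its underside.
- shard: Bystander: loose rounded plaster shard 72 mm across, 36 mm high. Origin at the centre of its underside.
Things that resemble listed ones, but are neither listed nor needed, are in the scene too. Of the things that look like the pen, the middle-sized one is meant.

How it is judged:
By the outcome, as a careful person would: the job done as asked, in the order asked, and still so for the second after the job is handed in, with the robot touching nothing.
It also fails if it takes over 72 s, if anything falls off the work surface, if the arm or the gripper's body presses on something with over 40 N, if the wrist force passes 120 N, or if a joint passes its speed limit or range.

ROBOT

A 6-joint arm with a two-finger parallel gripper is mounted at the origin on the work surface. World frame = base frame: x ahead of the robot, y to its left, z up, the work surface at z = 0. Lengths are in mm, angles in rad, forces in N, time in s.
With the tool pointing down it reaches from about 275 to 875 mm from the base axis. Payload 12.5 kg.
Tool frame: the origin (TCP) lies at the centre of the arm's flange, where the gripper is bolted on; the fingertips stand 173 mm ahead of it and the grasp point (between the pads) lies 155 mm ahead of it; z points along the fingers, y is the line along which they close (so a half turn about z gives the same grasp; the last joint's range is limited). The gripper opens to 85 mm and grips with 20 to 120 N. Pads are 22 mm wide; open, the fingers measure 114 mm over their backs; the gripper's body (76 mm by 85 mm) begins 54 mm behind the grasp point. The pads swing forward as they close: fully open they stand 13 mm farther back than shut.
Start: joints at [-1.296, 0.351, 1.652, -0, 1.139, -0.085], TCP at [193.666, -514.761, 404.69] pointing down, gripper open.
Joint ranges: [-2.75, 2.75], [-0.79, 2.1], [0.01, 2.65], [-1.57, 4.71], [0.07, 3.14], [-2.87, 2.87]. Speed limits (rad/s): [2.22, 2.22, 2.79, 3.14, 3.14, 3.14].

INTERFACE

Orientations are given as a rotation vector (axis times angle).
In Python, from station import get_state, viewer, close_job gives the robot as it stands. The module is installed in compiled form; this text tells all that it offers.
- The arm moves only by the tool send_rows, never from a script. Its argument "targets" is a list that holds one entry, the list of rows, each a list of 7 numbers: the turn, a rotation vector about the tool's x, y, z scaled (see below), then the shift along the tool's x, y, z scaled (see below), then the finger opening in mm, from 0 to 85.4. A call has 1 to 5 rows; each row shifts and turns the commanded pose from where the row before left it, along the tool's axes as they then stand; what a row does not reach is not made up. The controller multiplies each number of a shift by 0.25 m and each number of a turn by 2 pi rad. A row lasts 1/10 s, in which the tool goes at most 50 mm and 8.59 degrees, less where a joint would pass 70% of its speed; a pose out of reach is approached as far as the arm can. A call with a number of a shift or a turn outside -1 to 1 is refused whole. A call with a gripper value outside its range is refused whole. The fingers move at their own pace and stop on an object; "grip_force" is the grip in N (left out, the last holds). Time passes only in rows, so rows that do not move let the fingers close. It gives the time, the measured TCP pose, the force, the opening and the grip force at its end, in the units of the state.
- get_state(): the state, without advancing time (a new reading comes with each control period).
- viewer.grab_frame(name): name is "side" or "top"; returns (picture, depth): 400x640x3 uint8, red, green, blue; 400x640 float32, mm along the optical axis (not along the pixel's ray), 0 where there is no reading.
- viewer.camera_params(name): a dict with "fov_y" (degrees; the focal length in pixels is half the picture's height over the tangent of half this angle, whatever the lens; pixels are square), "cx", "cy" (the principal point, pixels), "R" (3x3) and "t" (3): a world point X has camera coordinates R X + t. Camera axes: x right, y down, z forward; pixel columns grow to the right and rows downward; lengths in mm; the calibration is good to about 2 mm. A picture is of the moment at which its call begins. camera_params takes no time and is no camera call.
- close_job(): hands the job in; it is judged then, once.
The state is a dict: "time": time; "q": joint angles; "dq": joint speeds; "tau": joint torques, N m; "eef_pos": TCP position; "tcp_rot": TCP orientation; "contact_force": force on the tool from outside, world axes, zero at the start; "moment": the same for the moment, N m; "opening": opening from 0.0 (shut) to 1.0 (fully open); "grasp_force": force on a finger pad.
Only numpy, scipy, OpenCV 4.12 (cv2) and the standard library are available. Lean on these libraries where they do the work, as an engineer would, in place of code of your own. Each camera call takes 0.05 s, during which the arm holds its last target. There are 200 camera calls.

## Working session

There is one attempt and no reset: what is moved stays moved. The work goes in short steps, Python scripts to look and compute and a tool call to move; the robot and the scene stay as the last step left them, time stands still between calls to the robot, and variables do not carry over. Pictures are saved under pics/ and viewed, at most 10 in all, crops included, and the job is handed in when it is done.

Besides the shell and the picture viewer there is one more tool, called after "Emit:" as a command line: name --argument value ..., lists and objects as JSON in quotes. send_rows: Moves the arm, as the interface text tells. Its arguments: {"type":"object","properties":{"targets":{"type":"array"},"grip_force":{"type":"number"}},"required":["targets"]}

```bash
mkdir -p pics
cat > h.py <<'E'
import numpy as np, cv2
from scipy.spatial.transform import Rotation as Rn
from station import get_state, viewer, close_job
def cam(n):
    p=viewer.camera_params(n); f=200/np.tan(np.radians(p['fov_y'])/2)
    return f,p['cx'],p['cy'],np.array(p['R']),np.array(p['t'])
def ray(n,u,v):
    f,cx,cy,R,t=cam(n); return -R.T@t, R.T@np.array([(u-cx)/f,(v-cy)/f,1])
def onz(n,u,v,z):
    o,d=ray(n,u,v); return o+d*(z-o[2])/d[2]
def proj(n,X):
    f,cx,cy,R,t=cam(n); c=R@np.array(X)+t; return f*c[0]/c[2]+cx,f*c[1]/c[2]+cy
def cloud(n,D):
    f,cx,cy,R,t=cam(n); v,u=np.mgrid[:400,:640]
    return (np.stack([(u-cx)/f*D,(v-cy)/f*D,D],-1)-t)@R
def tri(n1,p1,n2,p2):
    o1,d1=ray(n1,*p1);o2,d2=ray(n2,*p2)
    s=np.linalg.lstsq(np.stack([d1,-d2],1),o2-o1,rcond=None)[0]
    a=o1+d1*s[0];b=o2+d2*s[1]; return (a+b)/2,np.linalg.norm(a-b)
E
python3 - <<'E'
from h import *
print(get_state())
for n in('top','side'):
    I,D=viewer.grab_frame(n); np.savez(f'{n}0.npz',I=I,D=D); print(n,cam(n))
    cv2.imwrite(f'pics/{n}0.png',I[:,:,::-1])
E
```

```text
{'time': 0.0, 'q': array([-1.29561983e+00,  3.51229812e-01,  1.65239902e+00, -1.22684641e-05,
        1.13910591e+00, -8.46347762e-02]), 'dq': array([-4.59680617e-04, -7.83556177e-04, -9.61391536e-05,  8.74182163e-04,
        6.29270882e-04,  2.10510447e-04]), 'tau': array([-2.23183370e-04, -5.06110024e+01, -2.91411620e+01, -3.70726775e-05,
        4.57743634e-03, -8.91435150e-06]), 'eef_pos': array([ 193.6252959 , -514.65937802,  404.17135608]), 'tcp_rot': array([-3.08977020e+00, -5.61951027e-01,  1.88008797e-04]), 'contact_force': array([ 0.2514119 ,  0.17946755, -0.06496982]), 'moment': array([-0.01247655,  0.01899186,  0.02017077]), 'grasp_force': 0.0, 'opening': 1.002848901511219}
top (np.float64(441.52005319752425), 322.21803642428125, 191.38083010930117, array([[-0.01099586, -0.99984102,  0.01403669],
       [-0.99390616,  0.00938871, -0.1098289 ],
       [ 0.10967965, -0.01515882, -0.99385139]]), array([  -7.93828589,  570.32406847, 1111.82838354]))
side (np.float64(404.11236996112115), 318.3314691345338, 197.63492389362597, array([[-0.65749899,  0.75311937, -0.02250114],
       [ 0.41836295,  0.34008228, -0.84220929],
       [-0.62663189, -0.56316539, -0.53868099]]), array([ 380.21797345, -124.60617207, 1467.1445413 ]))
```

View pics/top0.png

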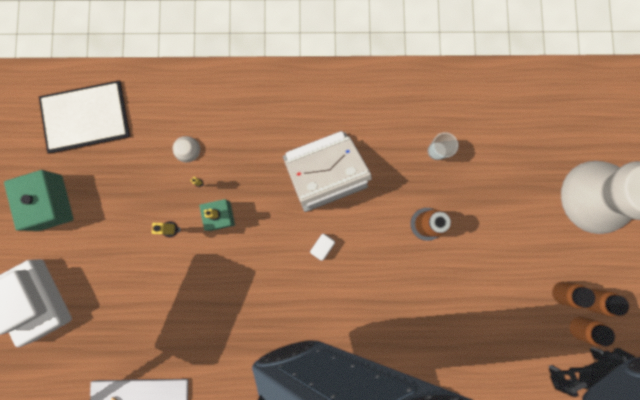

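View pics/side0.png

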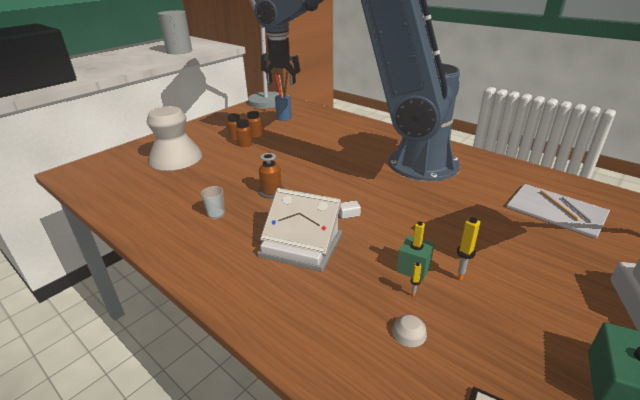

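Top: target pen in stand at about (211,213), decoys at (196,181) and (163,229). Panel at (328,170), with blue dot (348,152), bend (331,170) and red dot (299,174). Dispenser dish (440,222), beaker (443,147), foam (322,246), shard (186,149). Side: pen (419,235), stand (415,258), dots (274,222) and (323,228), dish (267,159).

Run:
```python
from h import *
S={n:np.load(f'{n}0.npz') for n in('top','side')}
def crop(n,x,y,w,h,k): return cv2.resize(S[n]['I'][y:y+h,x:x+w,::-1],None,fx=k,fy=k,interpolation=cv2.INTER_CUBIC)
a=crop('top',145,160,100,75,4);b=crop('side',390,205,100,75,4);c=crop('top',410,195,100,75,4);d=crop('side',225,145,140,105,4)[:, :]
d=cv2.resize(d,(400,300))
cv2.imwrite('pics/c1.png',np.vstack([np.hstack([a,b]),np.hstack([c,d])]))
for n in S:
    I,D=S[n]['I'],S[n]['D']; H=cv2.cvtColor(I,cv2.COLOR_RGB2HSV); P=cloud(n,D)
    for nm,lo,hi in(('yel',(22,140,90),(34,255,255)),('grn',(50,80,40),(95,255,200)),('blue',(105,110,60),(130,255,255)),('red',(0,170,120),(4,255,255)),('orange',(5,200,190),(15,255,255))):
        m=cv2.inRange(H,lo,hi); k,L,st,c=cv2.connectedComponentsWithStats(m)
        for i in range(1,k):
            if st[i,4]>5:
                q=P[(L==i)&(D>0)]; print(n,nm,st[i],c[i].round(1),np.median(q,0).round(0) if len(q) else '')
    # panel plane
    c=(331,160) if n=='top' else (300,205)
    m=np.zeros_like(D,bool); m[c[1]-14:c[1]+14,c[0]-14:c[0]+14]=1
    q=P[m&(D>0)]; 
    for _ in range(4):
        o=q.mean(0); nn=np.linalg.svd(q-o)[2][2]; r=abs((q-o)@nn); q=q[r<2.5*np.median(r)+.3]
    print(n,'plane',nn*np.sign(nn[2]),o,np.degrees(np.arccos(abs(nn[2]))),r.mean(),len(q))
```

```text
top yel [194 178   7   7  30] [196.8 181.5] [591. 295.  91.]
top yel [206 210  11   8  57] [211.9 213.9] [508. 246. 133.]
top yel [152 223  22  11 159] [164.  228.4] [475. 346. 161.]
top grn [   6  171   53   58 1976] [ 31.2 200.8] [545. 691.  91.]
top grn [ 52 176   9   8  20] [ 55.8 178.8] [608. 665.  42.]
top grn [ 53 185   8   8  20] [ 56.1 188.6] [581. 658.  52.]
top grn [ 58 195   9  11  22] [ 62.  199.4] [559. 650.  39.]
top grn [ 53 197   4   4   7] [ 54.9 198.1] [557. 648.  72.]
top grn [ 58 199   5   4  10] [ 60.  200.2] [553. 648.  52.]
top grn [201 201  31  28 440] [218.3 215.2] [504. 241.  71.]
top grn [ 55 202   4   6  10] [ 56.2 205. ] [538. 643.  73.]
top grn [ 62 205   5   5  11] [ 64.5 207.3] [534. 643.  38.]
top grn [ 59 213   3   3   6] [ 60.2 213.7] [517. 637.  65.]
top plane [0.54482723 0.21358027 0.81089257] [644.57508882 -34.87658288  79.7986973 ] 35.81677042891268 1.0129680721285097 703
side yel [460 220  20  35 454] [469.2 236.6] [486. 363. 137.]
side yel [413 223  12  25 205] [418.3 234.7] [517. 258. 111.]
side yel [413 263   8  20 133] [416.4 272.9] [598. 
[... 276 characters left out ...]
.]
side grn [ 592  323   48   77 2607] [620.1 364.9] [589. 677.  90.]
side grn [596 359   5   4   7] [598.  360.1] [559. 651.  46.]
side grn [600 361   5   4   9] [602. 363.] [575. 656.  60.]
side grn [595 366   8   4  13] [598.7 367.2] [573. 655.  45.]
side grn [592 369   2   6   7] [592.3 371.4] [562. 652.  15.]
side blue [272 221   3   3   9] [273. 222.] [666. -77.  76.]
side red [275  75   6  21  39] [277.6  83.9] [   1. -740.  144.]
side red [322 227   3   3   7] [323.  227.7] [608.  44.  82.]
side orange [461 276   2   4   7] [461.4 277.3] [478. 362.  10.]
side plane [-0.35817033 -0.08663287  0.92962829] [594.02899639 -48.89614701 106.45415418] 21.623053855402336 15.511619823641352 781
```

View pics/c1.png

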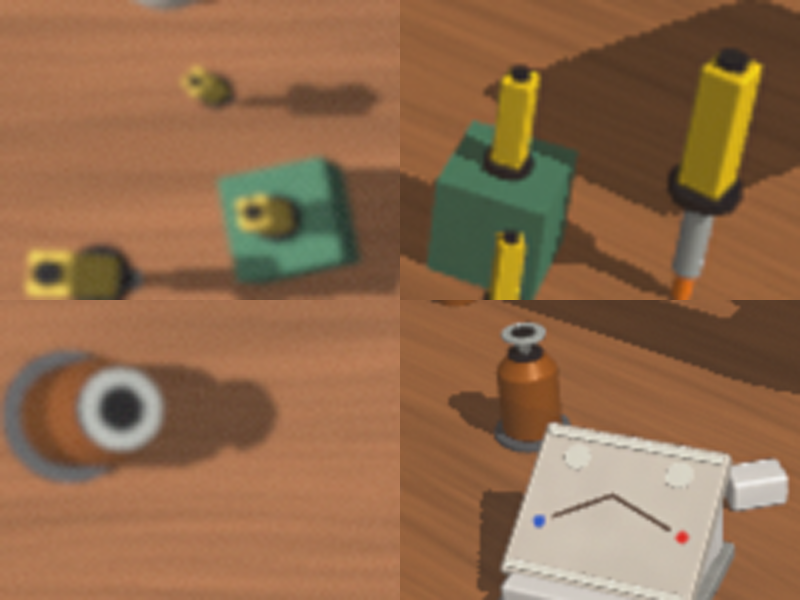

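Crops: the top view has the pen's button at about (209,213) and the stand's top face turned about 12°. In the side view the button is at about (420,223). The dish spot is at about (440,222) top and (255,153) side. The panel slopes down towards +x, not towards -y as the text says; I'll go by the measurement.

Run:
```python
from h import *
S={n:np.load(f'{n}0.npz') for n in('top','side')}
G={n:cv2.cvtColor(S[n]['I'],cv2.COLOR_RGB2HSV) for n in S}
def blob(n,x0,y0,x1,y1,thr):
    v=G[n][y0:y1,x0:x1,2].astype(float); w=np.clip(thr-v,0,None); yy,xx=np.mgrid[y0:y1,x0:x1]
    return (w*xx).sum()/w.sum(),(w*yy).sum()/w.sum(),(w>0).sum()
f=dict(button=[('top',206,210,212,216,110),('side',417,220,423,226,110)],dish=[('top',434,217,447,229,120),('side',262,154,275,165,110)])
print(G['top'][208:219,203:223,2]);print(G['side'][219:229,411:427,2]);print(G['side'][152:168,258:280,2])
for k,v in f.items():
    b=[blob(*a) for a in v]; print(k,b,tri('top',b[0][:2],'side',b[1][:2]))
P={n:cloud(n,S[n]['D']) for n in S}
# panel plane from masks: light pixels near (beige)
for n,pol in(('top',[(297,165),(338,145),(360,165),(318,183)]),('side',[(280,203),(330,212),(322,240),(270,232)])):
    m=np.zeros((400,640),np.uint8); cv2.fillPoly(m,[np.array(pol)],1); q=P[n][(m>0)&(S[n]['D']>0)]
    for _ in range(6):
        o=q.mean(0); nn=np.linalg.svd(q-o)[2][2]; r=abs((q-o)@nn); q=q[r<3*np.median(r)+.3]
    nn*=np.sign(nn[2]); print(n,'plane',nn,o,np.degrees(np.arccos(nn[2])),'az',np.degrees(np.arctan2(nn[1],nn[0])),r.mean(),len(q))
# dish ring by depth, stand top by depth
q=P['top'][210:235,425:455].reshape(-1,3);q=q[q[:,2]>115];print('dish',np.percentile(q,[2,50,98],axis=0).round(1),q.mean(0),len(q))
for n,(x0,y0,x1,y1) in(('top',(195,195,240,235)),('side',(395,230,440,285))):
    H=G[n][y0:y1,x0:x1]; m=cv2.inRange(H,(50,60,30),(95,255,255))>0
    p=P[n][y0:y1,x0:x1][m]; p=p[abs(p[:,2]-70)<4]; r=cv2.minAreaRect(p[:,:2].astype(np.float32)); print(n,'stand',r,p.mean(0),len(p))
for n,(x0,y0,x1,y1) in(('top',(202,206,222,224)),('side',(408,218,428,250))):
    H=G[n][y0:y1,x0:x1]; m=cv2.inRange(H,(20,110,60),(36,255,255))>0
    p=P[n][y0:y1,x0:x1][m]; p=p[(p[:,2]>78)&(p[:,2]<150)]; print(n,'grip',cv2.minAreaRect(p[:,:2].astype(np.float32)),p.mean(0),np.percentile(p[:,2],[2,98]))
```

```text
[[148 150 151 152 149 158 164 163 150 133 119 115 116 124 129 137 141 146
  144 144]
 [155 163 170 160 151 166 187 189 159 117  97  87  90  91 100 112 123 135
  142 137]
 [163 178 196 182 161 169 185 188 164 123 102  95  86  79  75  82  99 117
  127 121]
 [163 182 194 161 126 122 134 145 141 122 106 103  98  89  69  60  78  91
  103 103]
 [153 164 167 125  83  71  84 116 130 121 113 107 102  95  77  55  57  77
   87  94]
 [151 159 157 123  80  69  85 118 138 129 113 108 102  98  80  57  50  67
   84  92]
 [156 172 182 156 121 111 125 148 163 148 122 109 107  99  85  58  47  68
   84  91]
 [156 178 198 195 178 165 171 179 181 154 124 108 108 102  90  63  50  69
   86  91]
 [155 168 186 204 202 194 181 175 158 136 115 107 105 101  86  64  57  71
   87  93]
 [147 153 163 166 167 158 147 135 125 109 100  96  96  86  72  57  69  81
   93  99]
 [149 149 150 149 142 134 123 104  94  88  82  81  74  65  58  66  83 100
  112 116]]
[[146 145 145 146 149 152 153 154 156 156 156 154 152 149 150 150]
 [145 146 146 146 146 146 148 149 151 153 154 156 156 154 154 155]
 [141 142 143 146 146 144 128 
[... 2893 characters left out ...]
8669074   139.44903708] 323
top stand ((510.19464111328125, 252.875244140625), (64.17916107177734, 64.39736938476562), 12.040410041809082) [509.3011468  248.55222242  70.73505782] 453
side stand ((512.3523559570312, 255.79165649414062), (68.26612091064453, 65.73684692382812), 10.488017082214355) [518.67845909 258.81269161  70.45391658] 379
top grip ((510.4434509277344, 253.58509826660156), (17.068918228149414, 18.238380432128906), 12.252360343933105) [510.17501126 250.08660862 124.77990926] [ 83.29095822 143.41223176]
side grip ((512.6187133789062, 259.06591796875), (16.968610763549805, 25.1738224029541), 56.53190231323242) [516.10128793 257.57211779 110.7147147 ] [ 79.86715212 138.033583  ]
```

Run:
```python
from h import *
S={n:np.load(f'{n}0.npz') for n in('top','side')}
G={n:cv2.cvtColor(S[n]['I'],cv2.COLOR_RGB2HSV) for n in S}
N=np.array([.550,.212,.808]);N/=np.linalg.norm(N)
d1=N@[631.755,-29.26,86.967];d2=N@[628.2,-15.807,84.41];print('offsets',d1,d2)
def onpl(n,u,v,d):
    o,r=ray(n,u,v); return o+r*(d-N@o)/(N@r)
v=G['side'][154:158,262:274,2].astype(float);w=np.clip(110-v,0,None);yy,xx=np.mgrid[154:158,262:274]
p=((w*xx).sum()/w.sum(),(w*yy).sum()/w.sum());t=(439.8,221.75);print('dish',p,tri('top',t,'side',p),onz('top',*t,129),onz('side',*p,129))
d=(d1+d2)/2
X=np.array([.808*N[0],.808*N[1],0]);ux=np.cross(N,[0,0,1]);uy=ux/np.linalg.norm(ux);ux=np.cross(uy,N) # ux up slope
print('ux',ux,'uy',uy)
C=None
def dots(n,box):
    x0,y0,x1,y1=box; I=S[n]['I'][y0:y1,x0:x1].astype(float); yy,xx=np.mgrid[y0:y1,x0:x1]; out={}
    for k,w in(('blue',I[...,2]-I[...,0]-10),('red',I[...,0]-I[...,2]-75)):
        w=np.clip(w,0,None); out[k]=((w*xx).sum()/w.sum(),(w*yy).sum()/w.sum(),(w>0).sum())
    return out
B={'top':(292,140,356,182),'side':(268,208,332,236)}
R={n:dots(n,B[n]) for n in B};print(R)
for k in('blue','red'): print(k,tri('top',R['top'][k][:2],'side',R['side'][k][:2]),'N.p',N@tri('top',R['top'][k][:2],'side',R['side'][k][:2])[0],[onpl(n,*R[n][k][:2],d).round(1) for n in B])
O=np.array([630,-20,0.]);O[2]=(d-N@O)/N[2]
for n in B:
    x0,y0,x1,y1=B[n]; g=G[n][y0:y1,x0:x1,2].astype(np.float32); bg=cv2.medianBlur(g.astype(np.uint8),15 if 0 else 11).astype(float)
    I=S[n]['I'][y0:y1,x0:x1].astype(float); yy,xx=np.mgrid[y0:y1,x0:x1]
    bl=np.array(R[n]['blue'][:2]);rd=np.array(R[n]['red'][:2]); 
    w=bg-g; far=np.minimum(np.hypot(xx-bl[0],yy-bl[1]),np.hypot(xx-rd[0],yy-rd[1]))>4.5
    m=(w>25)&far; k,L,st,c=cv2.connectedComponentsWithStats(m.astype(np.uint8)); i=1+np.argmax(st[1:,4]); m=L==i
    pts=np.array([[(onpl(n,u,v,d)-O)@uy,(onpl(n,u,v,d)-O)@ux] for u,v in zip(xx[m],yy[m])]);ww=w[m]
    # two-leg fit by piecewise: vertex search via least squares
    from scipy.optimize import least_squares
    a=np.array([(onpl(n,*bl,d)-O)@uy,(onpl(n,*bl,d)-O)@ux]);b=np.array([(onpl(n,*rd,d)-O)@uy,(onpl(n,*rd,d)-O)@ux])
    def seg(p,s,e):
        t=np.clip((p-s)@(e-s)/((e-s)@(e-s)),0,1); return np.linalg.norm(p-s-t[:,None]*(e-s),axis=1)
    f=lambda q:np.sqrt(ww)*np.minimum(seg(pts,q[:2],q[2:4]),seg(pts,q[2:4],q[4:]))
    r=least_squares(f,np.r_[a,(a+b)/2+[0,15],b]).x.reshape(3,2)
    W=lambda q:O+uy*q[0]+ux*q[1]
    print(n,len(pts),'fit dotline',r.round(1).tolist(),'dots',a.round(1),b.round(1))
    s=r[1]+(a-r[1])/np.linalg.norm(a-r[1])*57; e=r[1]+(b-r[1])/np.linalg.norm(b-r[1])*65
    print('  len to dots (71,79)',np.linalg.norm(a-r[1]),np.linalg.norm(b-r[1]),'start',W(s).round(1),'bend',W(r[1]).round(1),'end',W(e).round(1))
```

```text
offsets 411.4681047902997 410.2990148162949
dish (np.float64(267.53598014888337), np.float64(155.77750206782466)) (array([ 484.4669946 , -287.97256573,  130.86950627]), np.float64(0.7262690341973832)) [ 484.78403727 -288.77986643  129.        ] [ 481.88480414 -290.47602447  129.        ]
ux [-0.75381499 -0.29056142  0.58935305] uy [ 0.35966109 -0.93308301  0.        ]
{'top': {'blue': (np.float64(347.23985890652557), np.float64(150.9594356261023), np.int64(18)), 'red': (np.float64(298.9427777777778), np.float64(146.71055555555554), np.int64(110))}, 'side': {'blue': (np.float64(273.2363505747126), np.float64(221.85632183908046), np.int64(21)), 'red': (np.float64(322.1010587102984), np.float64(227.25409047160733), np.int64(20))}}
blue (array([666.50148576, -76.82544193,  77.35150697]), np.float64(0.6285406656524201)) N.p 412.72528631014717 [array([667.3, -77.3,  74.7]), array([665.3, -77.8,  76.2])]
red (array([656.94075316,  58.09249044, 120.91647538]), np.float64(39.451113179357414)) N.p 471.26096572072004 [array([689.3,  46. ,  27.3]), array([609.1,  41.9,  83. ])]
top 111 fit dotline [[134.3, -57.1], [4.9, 20.0], [-187.4, -47.9]] dots [ 66.8 -17.6] [-40.3 -97.8]
  len to dots (71,79) 72.43011758245291 126.22276651775807 start [656.5 -67.3  79.4] bend [616.7 -30.4  96.8] end [654.1   8.9  61. ]
side 92 fit dotline [[141.4, -60.6], [5.5, 22.1], [-225.3, -59.4]] dots [ 66.6 -15. ] [-65.3  -3.4]
  len to dots (71,79) 71.51462090576706 75.31399534427914 start [655.1 -68.4  80.6] bend [615.3 -31.6  98.1] end [609.9  31.9  85.1]
```

Run:
```python
from h import *
N=np.array([.550,.212,.808]);N/=np.linalg.norm(N);d=411.2
def onpl(n,u,v):
    o,r=ray(n,u,v); return o+r*(d-N@o)/(N@r)
p={}
for n,(x0,y0,x1,y1) in {'top':(294,169,304,179),'side':(317,222,329,233)}.items():
    I=np.load(f'{n}0.npz')['I'][y0:y1,x0:x1].astype(float);yy,xx=np.mgrid[y0:y1,x0:x1]
    w=np.clip(I[...,0]-I[...,1]-50,0,None);p[n]=((w*xx).sum()/w.sum(),(w*yy).sum()/w.sum());print(n,p[n],(w>0).sum(),onpl(n,*p[n]))
r=tri('top',p['top'],'side',p['side']);print(r,N@r[0])
E=np.mean([onpl(n,*p[n]) for n in p],0);Bl=np.mean([[667.3,-77.3,74.7],[665.3,-77.8,76.2]],0)
ben=np.mean([[616.7,-30.4,96.8],[615.3,-31.6,98.1]],0)
print('len',np.linalg.norm(Bl-ben),np.linalg.norm(E-ben),'start',ben+(Bl-ben)*57/np.linalg.norm(Bl-ben),'bend',ben,'end',ben+(E-ben)*65/np.linalg.norm(E-ben),[N@x for x in(Bl,ben,E)])
R=Rn.from_rotvec(get_state()['tcp_rot']).as_matrix();print(R.round(3))
# grasp: tool z down, tool y along 11.5deg+90k
for k in range(4):
    a=np.radians(11.5+90*k);y=np.array([np.cos(a),np.sin(a),0]);z=np.array([0,0,-1.]);Rt=np.stack([np.cross(y,z),y,z],1)
    print(k,np.degrees((Rn.from_matrix(R.T@Rt)).as_rotvec()).round(1))
```

```text
top (np.float64(298.4507337526205), np.float64(173.48637316561846)) 14 [609.92414388  45.54588948  81.86796066]
side (np.float64(323.26513409961683), np.float64(227.64444444444445)) 19 [608.40469399  45.24542096  82.98107548]
(array([609.42623885,  45.7183431 ,  83.82259146]), np.float64(0.636776040862311)) 412.54184744803786
len 71.97911155328326 78.15872575883536 start [655.8323894  -67.86277786  80.02827899] bend [616.   -31.    97.45] end [610.3152506   32.53375827  84.95419335] [np.float64(410.92472246473545), np.float64(410.90432560561), np.float64(411.2000000000001)]
[[ 0.936  0.352 -0.   ]
 [ 0.352 -0.936  0.001]
 [ 0.    -0.001 -1.   ]]
0 [ -0.   -0.  -80.9]
1 [ 0.000e+00 -1.000e-01 -1.709e+02]
2 [-0.   0.  99.1]
3 [-0.1 -0.   9.1]
```

Everything agrees: the leg lengths come out at 72 and 78.2 against 71 and 79, the slope at 36° and the dish at 129 to 131 mm. Moving over the pen.

Emit:
send_rows --targets '[[[0,0,0,0.114,-0.122,0,60],[0,0,0,0.114,-0.122,0,60],[0,0,0,0.114,-0.122,0,60],[0,0,0,0.114,-0.122,0,60],[0,0,0,0.114,-0.122,0,60]]]' --grip_force 40

```text
time: 0.6
eef_pos: [273.6, -320.2, 404.5]
tcp_rot: [-3.091, -0.562, 0.0]
contact_force: [0.3, -0.3, 0.6]
opening: 0.702
grasp_force: 0.0
```

Emit:
send_rows --targets '[[[0,0,0,0.114,-0.122,0,60],[0,0,0,0.114,-0.122,0,60],[0,0,0,0.114,-0.122,0,60],[0,0,0,0.114,-0.122,0,60],[0,0,0,0.114,-0.122,0,60]]]'

```text
time: 1.1
eef_pos: [353.2, -127.3, 404.7]
tcp_rot: [3.091, 0.562, 0.0]
contact_force: [1.0, -1.1, 0.9]
opening: 0.7
grasp_force: 0.0
```

Emit:
send_rows --targets '[[[0,0,0,0.114,-0.122,0,60],[0,0,0,0.114,-0.122,0,60],[0,0,0,0.114,-0.122,0,60],[0,0,0,0.114,-0.122,0,60],[0,0,0,0.114,-0.122,0,60]]]'

```text
time: 1.6
eef_pos: [432.9, 65.8, 404.6]
tcp_rot: [3.091, 0.563, -0.0]
contact_force: [0.1, -0.9, -0.4]
opening: 0.703
grasp_force: 0.0
```

Emit:
send_rows --targets '[[[0,0,0,0.114,-0.122,0,60],[0,0,0,0.114,-0.122,0,60],[0,0,0,0.114,-0.122,0,60],[0,0,0,0.114,-0.122,0,60],[0,0,0,0.1,-0.1,0,60]]]'

```text
time: 2.1
eef_pos: [511.3, 252.6, 404.3]
tcp_rot: [3.091, 0.563, -0.001]
contact_force: [0.1, -1.5, -0.0]
opening: 0.705
grasp_force: 0.0
```

Emit:
send_rows --targets '[[[0,0,-0.0225,0,0,0,60],[0,0,-0.0225,0,0,0,60],[0,0,-0.0225,0,0,0,60],[0,0,-0.0225,0,0,0,60],[0,0,-0.0225,0,0,0,60]]]'

```text
time: 2.6
eef_pos: [511.0, 250.5, 404.3]
tcp_rot: [-2.7, -1.605, 0.001]
contact_force: [-0.2, -0.7, -0.1]
opening: 0.701
grasp_force: 0.0
```

Emit:
send_rows --targets '[[[0,0,-0.0225,0,0,0,60],[0,0,-0.0225,0,0,0,60],[0,0,-0.0225,0,0,0,60],[0,0,-0.0225,0,0,0,60],[0,0,-0.0225,0,0,0,60]]]'

```text
time: 3.1
eef_pos: [511.0, 250.5, 404.3]
tcp_rot: [-1.978, -2.44, 0.001]
contact_force: [1.0, 0.2, 0.2]
opening: 0.705
grasp_force: 0.0
```

Emit:
send_rows --targets '[[[0,0,0,0.0145,0.001,0.12,60],[0,0,0,0,0,0.12,60],[0,0,0,0,0,0.12,60],[0,0,0,0,0,0.12,60],[0,0,0,0,0,0.077,60]]]'

```text
time: 3.6
eef_pos: [510.0, 253.9, 263.1]
tcp_rot: [-1.984, -2.434, 0.004]
contact_force: [-0.6, 0.7, 0.6]
opening: 0.698
grasp_force: 0.0
```

Emit:
send_rows --targets '[[[0,0,0,0,0,0,60],[0,0,0,0,0,0,10],[0,0,0,0,0,0,10],[0,0,0,0,0,0,10],[0,0,0,0,0,0,10]]]'

```text
time: 4.1
eef_pos: [510.8, 254.2, 266.6]
tcp_rot: [1.985, 2.434, 0.003]
contact_force: [-1.7, 0.2, 7.2]
opening: 0.207
grasp_force: 44.0
```

Run:
```python
from h import *
s=get_state();print(s)
J=[]
for n,(x,y) in(('top',(150,150)),('side',(360,190))):
    I,D=viewer.grab_frame(n); np.savez(f'{n}1.npz',I=I,D=D); J.append(cv2.resize(I[y:y+100,x:x+130,::-1],None,fx=3,fy=3,interpolation=cv2.INTER_CUBIC))
cv2.imwrite('pics/g1.png',np.hstack(J))
```

```text
{'time': 4.1, 'q': array([3.80162346e-01, 5.61956478e-01, 1.70813369e+00, 1.13012853e-05,
       8.69603005e-01, 1.77395288e-01]), 'dq': array([-1.51929814e-03,  1.18358880e-03, -3.55147786e-04,  2.60426087e-04,
        7.07329921e-05,  1.10157840e-03]), 'tau': array([-1.44548030e-01, -5.35603344e+01, -2.23276538e+01, -1.07906648e-02,
       -2.38264091e-01, -3.65252978e-03]), 'eef_pos': array([510.82125816, 254.20067061, 266.6108011 ]), 'tcp_rot': array([1.98463315, 2.43414997, 0.00261474]), 'contact_force': array([-1.68844067,  0.16591576,  7.24508507]), 'moment': array([-0.03912259,  0.17108576, -0.04259802]), 'grasp_force': 44.032477140426636, 'opening': 0.20680565521793728}
```

View pics/g1.png

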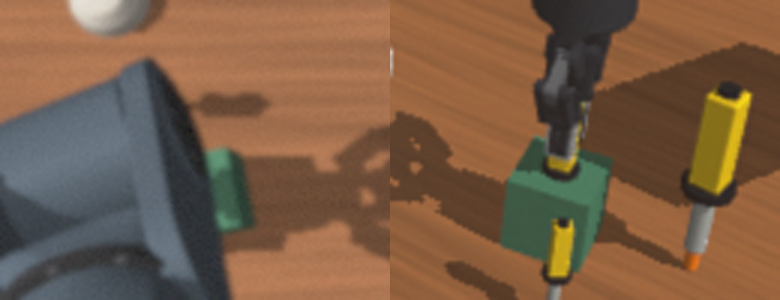

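The grasp is good: opening 17.7 mm, pads on the yellow grip in the side crop at about (565,150), pen still seated. Lifting and checking the nib.

Emit:
send_rows --targets '[[[0,0,0,0,0,-0.04,10],[0,0,0,0,0,-0.12,10],[0,0,0,0,0,-0.18,10],[0,0,0,0,0,-0.18,10],[0,0,0,0,0,-0.18,10]]]'

```text
time: 4.7
eef_pos: [510.1, 253.9, 443.0]
tcp_rot: [1.985, 2.435, 0.0]
contact_force: [0.5, 0.1, -0.6]
opening: 0.204
grasp_force: 43.2
```

Emit:
send_rows --targets '[[[0,0,0,-0.17,-0.044,0,10],[0,0,0,-0.17,-0.044,0,10],[0,0,0,-0.17,-0.044,0,10],[0,0,0,-0.17,-0.044,0,10],[0,0,0,-0.17,-0.044,0,10]]]'

```text
time: 5.2
eef_pos: [498.8, 33.2, 441.3]
tcp_rot: [1.985, 2.435, 0.001]
contact_force: [0.3, 0.0, -0.9]
opening: 0.199
grasp_force: 43.4
```

Emit:
send_rows --targets '[[[0,0,0,-0.17,-0.044,0,10],[0,0,0,-0.17,-0.044,0,10],[0,0,0,-0.17,-0.044,0,10],[0,0,0,-0.17,-0.044,0,10],[0,0,0,-0.17,-0.044,0,10]]]'

```text
time: 5.7
eef_pos: [487.7, -186.1, 441.3]
tcp_rot: [1.985, 2.434, 0.0]
contact_force: [1.8, 0.6, -0.4]
opening: 0.202
grasp_force: 43.4
```

Emit:
send_rows --targets '[[[0,0,0,-0.17,-0.044,0,10],[0,0,0,-0.17,-0.044,0,10],[0,0,0,0,0,0,10],[0,0,0,0,0,0,10]]]'

```text
time: 6.1
eef_pos: [483.6, -272.5, 440.7]
tcp_rot: [-1.987, -2.433, -0.0]
contact_force: [-0.4, -0.6, -0.6]
opening: 0.203
grasp_force: 43.3
```

```bash
cat > nib.py <<'E'
from h import *
def look(tag):
    s=get_state();I,D=viewer.grab_frame('side');np.savez(f'side{tag}.npz',I=I,D=D)
    R=Rn.from_rotvec(s['tcp_rot']).as_matrix();e=s['eef_pos'];T=e+256.5*R[:,2]
    u,v=map(int,np.round(proj('side',T)));print('expect',T.round(1),u,v,'R',R.round(3).tolist(),'e',e,'q',s['q'].round(3),'F',s['contact_force'].round(1))
    y0,x0=max(v-40,0),max(u-40,0);c=I[y0:y0+60,x0:x0+80];H=cv2.cvtColor(c,cv2.COLOR_RGB2HSV);P=cloud('side',D)[y0:y0+60,x0:x0+80]
    m=cv2.inRange(H,(6,185,90),(17,255,255))>0
    m&=np.linalg.norm(P-T,axis=2)<45
    for a,b in zip(np.argwhere(m),P[m]): pass
    q=P[m];uv=np.argwhere(m)[:,::-1]+[x0,y0]
    if len(q):
        w=(q-e)@R;print(len(q),'tool frame nib surf mean',w.mean(0).round(1),'z range',w[:,2].min(),w[:,2].max(),'px',uv.min(0),uv.max(0),uv.mean(0).round(2))
        c0=proj('side',e+247.5*R[:,2]);print('expected nib mid px',np.round(c0,2))
    cv2.imwrite(f'pics/nib{tag}.png',cv2.resize(I[max(v-75,0):v+75,max(u-100,0):u+100,::-1],None,fx=4,fy=4,interpolation=cv2.INTER_CUBIC))
E
python3 -c "from nib import *;look('a')"
```

```text
expect [ 483.5 -272.5  184.2] 270 141 R [[-0.2, 0.98, -0.0], [0.98, 0.2, 0.0], [0.0, -0.0, -1.0]] e [ 483.57133278 -272.53456898  440.71395921] q [-0.597  0.325  1.595  0.     1.221 -0.798] F [-0.4 -0.6 -0.6]
9 tool frame nib surf mean [  2.7   0.8 248. ] z range 241.33498876167423 253.1132393124937 px [269 137] [271 140] [269.89 138.89]
expected nib mid px [269.29 138.46]
```

View pics/niba.png

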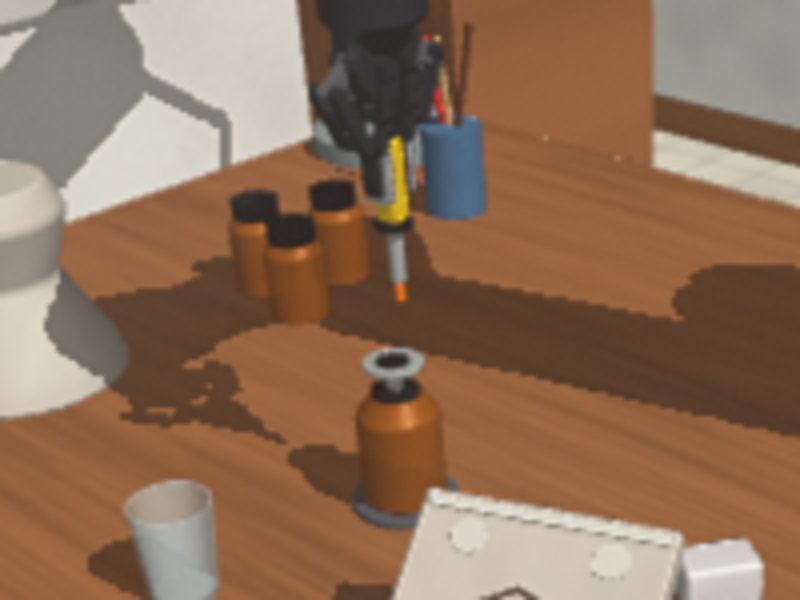

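The pen hangs straight from the gripper, nib at about (400,292) in the crop (pixel 270,139), 1–2 mm from where I expected it, and the dish is below at (393,362). Pressing.

Emit:
send_rows --targets '[[[0,0,0,-0.069,-0.008,0,10],[0,0,0,0,0,0.05,10],[0,0,0,0,0,0.05,10],[0,0,0,0,0,0.05,10],[0,0,0,0,0,0.04,10]]]' --grip_force 80

```text
time: 6.65
eef_pos: [485.4, -288.8, 391.2]
tcp_rot: [-1.984, -2.434, 0.0]
contact_force: [-0.2, -0.6, -1.0]
opening: 0.201
grasp_force: 79.0
```

Emit:
send_rows --targets '[[[0,0,0,0,0,0.016,10],[0,0,0,0,0,0.016,10],[0,0,0,0,0,0.012,10],[0,0,0,0,0,0.012,10],[0,0,0,0,0,0.012,10]]]'

```text
time: 7.15
eef_pos: [485.5, -289.3, 376.1]
tcp_rot: [1.985, 2.435, 0.0]
contact_force: [-1.6, 1.1, 3.1]
opening: 0.199
grasp_force: 79.6
```

Emit:
send_rows --targets '[[[0,0,0,0,0,0.008,10],[0,0,0,0,0,0.008,10],[0,0,0,0,0,0.008,10],[0,0,0,0,0,0,10],[0,0,0,0,0,0,10]]]'

```text
time: 7.65
eef_pos: [485.5, -289.4, 370.1]
tcp_rot: [1.985, 2.435, 0.0]
contact_force: [-1.1, 1.6, 5.4]
opening: 0.201
grasp_force: 79.9
```

```bash
python3 -c "from nib import *;look('b')"
```

```text
expect [ 485.6 -289.4  113.6] 267 161 R [[-0.201, 0.98, 0.0], [0.98, 0.201, -0.0], [-0.0, 0.0, -1.0]] e [ 485.5191173  -289.35788002  370.13102482] q [-0.62   0.416  1.648  0.     1.078 -0.823] F [-1.1  1.6  5.4]
88 tool frame nib surf mean [ 15.4  13.  276.1] z range 241.0085356823895 287.38962853745255 px [261 157] [279 174] [269.51 169.07]
expected nib mid px [267.09 158.13]
```

View pics/nibb.png

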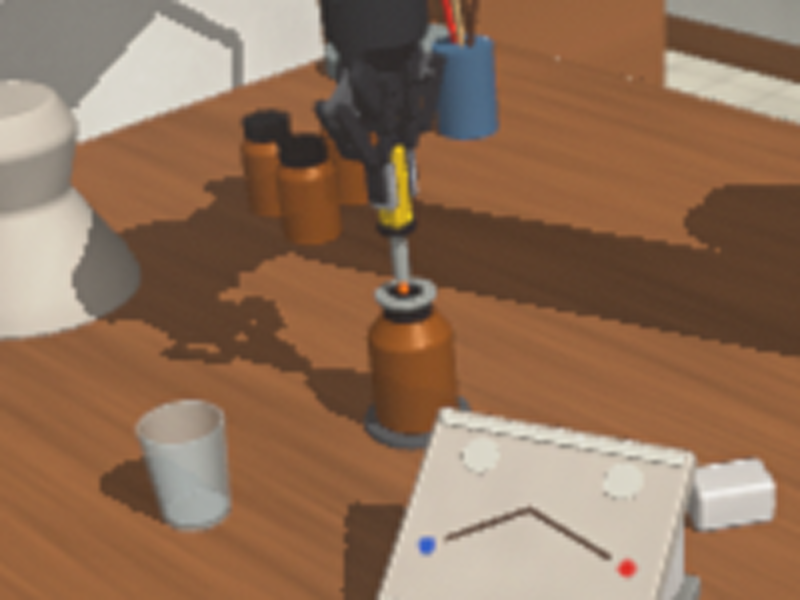

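The nib sits in the middle of the black spot, at about (403,288) in the crop. The force is 5.4 N, so it isn't at the stop yet; pressing on.

Emit:
send_rows --targets '[[[0,0,0,0,0,0.008,10],[0,0,0,0,0,0.006,10],[0,0,0,0,0,0.004,10],[0,0,0,0,0,0,10]]]'

```text
time: 8.1
eef_pos: [485.6, -289.4, 366.5]
tcp_rot: [1.985, 2.434, 0.0]
contact_force: [-4.1, 3.1, 12.7]
opening: 0.202
grasp_force: 81.2
```

Emit:
send_rows --targets '[[[0,0,0,0,0,0.004,10],[0,0,0,0,0,0,10],[0,0,0,0,0,0,10]]]'

```text
time: 8.4
eef_pos: [485.6, -289.4, 366.2]
tcp_rot: [1.984, 2.434, 0.0]
contact_force: [-6.2, 4.1, 18.9]
opening: 0.2
grasp_force: 82.0
```

Firmly on the stop. Hold, lift, then check the dish and work out the panel approach.

Emit:
send_rows --targets '[[[0,0,0,0,0,0,10],[0,0,0,0,0,0,10],[0,0,0,0,0,0,10],[0,0,0,0,0,-0.02,10],[0,0,0,0,0,-0.02,10]]]'

```text
time: 8.9
eef_pos: [485.5, -289.3, 374.8]
tcp_rot: [1.985, 2.435, 0.0]
contact_force: [-0.5, 1.3, 3.1]
opening: 0.196
grasp_force: 79.8
```

Emit:
send_rows --targets '[[[0,0,0,0,0,-0.03,10],[0,0,0,0,0,-0.05,10],[0,0,0,0,0,-0.1,10],[0,0,0,0,0,-0.1,10],[0,0,0,0,0,-0.1,10]]]'

```text
time: 9.4
eef_pos: [485.4, -289.4, 470.9]
tcp_rot: [1.985, 2.434, -0.0]
contact_force: [0.9, -0.2, -0.1]
opening: 0.201
grasp_force: 79.2
```

Run:
```python
from nib import *
look('c')
I=np.load('sidec.npz')['I'];v=cv2.cvtColor(I,cv2.COLOR_RGB2HSV)[152:161,262:274,2].astype(float);w=np.clip(110-v[:6],0,None);yy,xx=np.mgrid[152:158,262:274]
print('dish spot px now',(w*xx).sum()/w.sum(),(w*yy).sum()/w.sum(),'(was 267.5,155.8)')
s=get_state();R=Rn.from_rotvec(s['tcp_rot']).as_matrix();e=s['eef_pos']
N=np.array([.550,.212,.808]);N/=np.linalg.norm(N)
ax=np.cross(R[:,2],-N);an=np.arcsin(np.linalg.norm(ax));rv=ax/np.linalg.norm(ax)*an
print('tilt turn tool',(R.T@rv).round(4),'units',(R.T@rv/2/np.pi).round(4),np.degrees(an))
R2=Rn.from_rotvec(rv).as_matrix()@R
st=np.array([655.8,-67.9,80.0]); h=st+40*N+256.5*N
print('hover TCP',h,'delta in tool now (units)',(R.T@(h-e)/250).round(4))
```

```text
expect [ 485.4 -289.5  214.4] 264 131 R [[-0.201, 0.98, 0.0], [0.98, 0.201, -0.0], [-0.0, 0.0, -1.0]] e [ 485.3823352  -289.38568261  470.90502411] q [-0.62   0.32   1.528 -0.     1.293 -0.823] F [ 0.9 -0.2 -0.1]
9 tool frame nib surf mean [  2.5   1.9 247.8] z range 242.91724743200456 253.9985281388961 px [263 127] [265 130] [264.33 128.33]
expected nib mid px [264.03 127.88]
dish spot px now 267.7590072057646 155.56925540432346 (was 267.5,155.8)
tilt turn tool [ 0.6257 -0.0996  0.    ] units [ 0.0996 -0.0159  0.    ] 36.29918242458335
hover TCP [818.84989225  -5.0516779  319.53511443] delta in tool now (units) [0.8491 1.532  0.6251]
```

The dish is back up, with the spot at its old pixel. Moving out past the panel, then tilting.

Emit:
send_rows --targets '[[[0,0,0,0.085,0.153,0.03,10],[0,0,0,0.085,0.153,0.03,10],[0,0,0,0.085,0.153,0.03,10],[0,0,0,0.085,0.153,0.03,10],[0,0,0,0.085,0.153,0.03,10]]]'

```text
time: 9.95
eef_pos: [652.6, -145.5, 432.0]
tcp_rot: [1.985, 2.434, -0.0]
contact_force: [0.1, -0.8, -1.6]
opening: 0.195
grasp_force: 79.1
```

Emit:
send_rows --targets '[[[0,0,0,0.085,0.153,0.03,10],[0,0,0,0.085,0.153,0.03,10],[0,0,0,0.085,0.153,0.03,10],[0,0,0,0.085,0.153,0.03,10],[0,0,0,0.085,0.153,0.03,10]]]'

```text
time: 10.45
eef_pos: [818.4, -2.9, 394.4]
tcp_rot: [1.985, 2.434, 0.0]
contact_force: [1.4, 0.0, 0.4]
opening: 0.199
grasp_force: 79.1
```

Emit:
send_rows --targets '[[[0.0166,-0.00265,0,0,0,0,10],[0.0166,-0.00265,0,0,0,0,10],[0.0166,-0.00265,0,0,0,0,10]]]'

```text
time: 10.75
eef_pos: [817.5, -3.9, 394.3]
tcp_rot: [-1.866, -2.288, 0.414]
contact_force: [-0.9, -0.7, -0.7]
opening: 0.201
grasp_force: 79.2
```

Emit:
send_rows --targets '[[[0.0166,-0.00265,0,0,0,0,10],[0.0166,-0.00265,0,0,0,0,10],[0.0166,-0.00265,0,0,0,0,10],[0,0,0,0,0,0,10]]]'

```text
time: 11.15
eef_pos: [817.7, -4.0, 393.3]
tcp_rot: [-1.717, -2.107, 0.774]
contact_force: [0.3, -0.6, -0.8]
opening: 0.201
grasp_force: 79.2
```

```bash
cat > go.py <<'E'
from h import *
N=np.array([.550,.212,.808]);N/=np.linalg.norm(N)
def err(nib,L=256.5):
    s=get_state();R=Rn.from_rotvec(s['tcp_rot']).as_matrix();e=s['eef_pos']
    ax=np.cross(R[:,2],-N)
    print('q',s['q'].round(3),'e',e.round(1),'tilt err deg',np.degrees(R.T@ax).round(2),'F',s['contact_force'].round(2),'N.F',N@s['contact_force'])
    print('delta units',(R.T@(np.array(nib)+L*N-e)/250).round(4),'R',R.round(4).tolist())
    return R,e
E
python3 -c "
from go import *
err(np.array([655.8,-67.9,80.0])+25*N)"
```

```text
q [-0.036  1.074  0.459 -0.285  2.187 -0.335] e [817.7  -4.  393.3] tilt err deg [-0.39 -0.19  0.  ] F [ 0.26 -0.59 -0.79] N.F -0.6191579959912613
delta units [0.0223 0.1768 0.2955] R [[-0.2303, 0.7986, -0.5561], [0.9686, 0.1333, -0.2097], [-0.0933, -0.5869, -0.8042]]
```

Emit:
send_rows --targets '[[[0,0,0,0.0074,0.059,0.0985,10],[0,0,0,0.0074,0.059,0.0985,10],[0,0,0,0.0074,0.059,0.0985,10],[0,0,0,0,0,0,10],[0,0,0,0,0,0,10]]]'

```text
time: 11.65
eef_pos: [810.7, -8.4, 309.5]
tcp_rot: [-1.72, -2.109, 0.77]
contact_force: [0.3, -0.0, 0.7]
opening: 0.201
grasp_force: 79.2
```

Run:
```python
from go import *
import nib
R,e=err(np.array([655.8,-67.9,80.0])+25*N)
nib.look('d')
for nm,p in(('start',[655.8,-67.9,80.]),('bend',[616,-31,97.45]),('end',[610.3,32.5,85.])): print(nm,proj('side',p))
```

```text
q [-0.042  1.09   0.619 -0.259  2.012 -0.285] e [810.7  -8.4 309.5] tilt err deg [-0.12 -0.22  0.  ] F [ 0.3  -0.01  0.74] N.F 0.7629217161578381
delta units [0.0016 0.0048 0.0069] R [[-0.2295, 0.8013, -0.5525], [0.9688, 0.1337, -0.2086], [-0.0933, -0.5832, -0.807]]
expect [669.  -61.9 102.6] 276 216 R [[-0.23, 0.801, -0.553], [0.969, 0.134, -0.209], [-0.093, -0.583, -0.807]] e [810.68048364  -8.40779211 309.54694092] q [-0.042  1.09   0.619 -0.259  2.012 -0.285] F [ 0.3 -0.   0.7]
start (np.float64(278.39210209883254), np.float64(220.42383674477185))
bend (np.float64(298.88466903690676), np.float64(213.2761488750465))
end (np.float64(318.9294000813769), np.float64(225.4247654599304))
```

View pics/nibd.png

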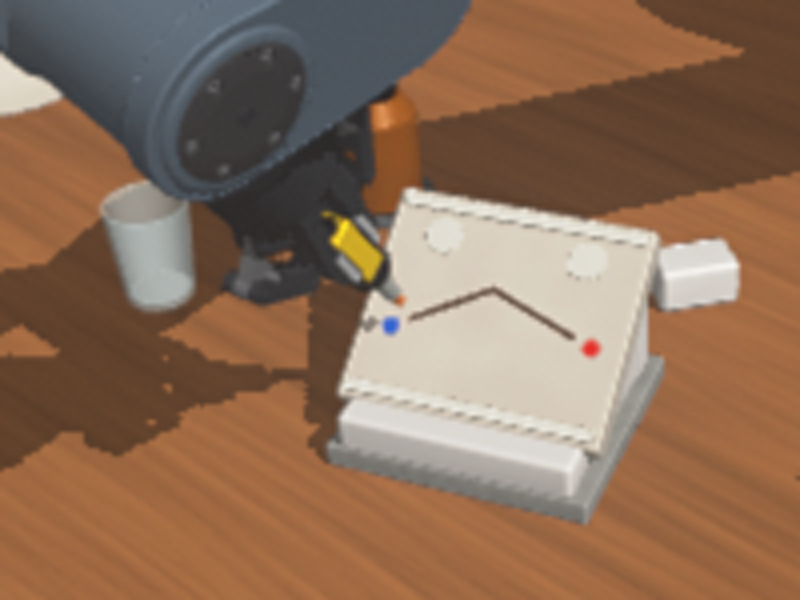

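The nib tip is at about (401,303) in the crop (pixel 276.2,216.7; expected 276,216) and the crack start at (411,318), just below it along the normal. Lowering gently.

Emit:
send_rows --targets '[[[0,0,0,-0.003,0.0087,0.04,10],[0,0,0,0,0,0.04,10],[0,0,0,0,0,0.019,10],[0,0,0,0,0,0,10],[0,0,0,0,0,0,10]]]'

```text
time: 12.2
eef_pos: [798.9, -14.0, 288.1]
tcp_rot: [-1.72, -2.109, 0.771]
contact_force: [-0.5, -0.1, -0.6]
opening: 0.198
grasp_force: 79.2
```

```bash
cat > tip.py <<'E'
from go import *
def tip(tag,box=None,pt=[655.8,-67.9,80.]):
    s=get_state();R=Rn.from_rotvec(s['tcp_rot']).as_matrix();e=s['eef_pos']
    I,D=viewer.grab_frame('side');np.savez(f'side{tag}.npz',I=I,D=D)
    F=[get_state()['contact_force']];print('N.F',N@F[0])
    L=246;c=proj('side',e+L*R[:,2]);u,v=map(int,np.round(c))
    x0,y0=u-8,v-8;p=I[y0:y0+20,x0:x0+18].astype(float);w=np.clip(p[...,0]-p[...,2]-110,0,None)*(p[...,0]>150)
    yy,xx=np.mgrid[y0:y0+20,x0:x0+18];print('nib px',((w*xx).sum()/(w.sum()+1e-9)).round(2),((w*yy).sum()/(w.sum()+1e-9)).round(2),(w>0).sum(),yy[w>0].max() if w.any() else '','pred mid(247.5)',np.round(proj('side',e+247.5*R[:,2]),2),'pred tip',np.round(proj('side',e+256.5*R[:,2]),2))
    cv2.imwrite(f'pics/t{tag}.png',cv2.resize(I[v-30:v+45,u-30:u+70,::-1],None,fx=8,fy=8,interpolation=cv2.INTER_CUBIC)); print('crop org',u-30,v-30)
E
python3 - <<'E'
from tip import *
err([655.8+1,-67.9-1,80.0-.45]);tip('e')
E
```

```text
q [-0.049  1.073  0.705 -0.256  1.945 -0.274] e [798.9 -14.  288.1] tilt err deg [-0.17 -0.19  0.  ] F [-0.5  -0.1  -0.63] N.F -0.8045137215922428
delta units [-0.0007 -0.0004  0.0072] R [[-0.2298, 0.8008, -0.5531], [0.9687, 0.1336, -0.2091], [-0.0936, -0.5838, -0.8064]]
N.F -0.6225832724494238
nib px 271.0 212.43 17 220 pred mid(247.5) [277.   219.14] pred tip [278.09 220.28]
crop org 247 189
```

Emit:
send_rows --targets '[[[0,0,0,0,0,0.008,10],[0,0,0,0,0,0,10]]]'

```text
time: 12.45
eef_pos: [797.6, -14.4, 285.7]
tcp_rot: [-1.719, -2.108, 0.771]
contact_force: [0.8, 0.1, -0.9]
opening: 0.197
grasp_force: 79.2
```

Emit:
send_rows --targets '[[[0,0,0,0,0,0.006,10],[0,0,0,0,0,0,10]]]'

```text
time: 12.65
eef_pos: [796.8, -14.7, 284.6]
tcp_rot: [-1.719, -2.109, 0.771]
contact_force: [2.3, 0.7, 0.2]
opening: 0.199
grasp_force: 79.4
```

Run:
```python
from tip import *
F=[]
err([655.8+1,-67.9-1,80.0-.45]);tip('f')
```

```text
q [-0.05   1.07   0.718 -0.256  1.935 -0.272] e [796.8 -14.7 284.6] tilt err deg [-0.22 -0.19  0.  ] F [2.27 0.74 0.16] N.F 1.5356104332446152
delta units [-0.0013 -0.0017 -0.0094] R [[-0.23, 0.8003, -0.5538], [0.9687, 0.1337, -0.2092], [-0.0934, -0.5845, -0.806]]
N.F 0.8561951101756479
nib px 271.27 213.08 14 220 pred mid(247.5) [277.54 219.72] pred tip [278.62 220.85]
crop org 247 190
```

View pics/tf.png

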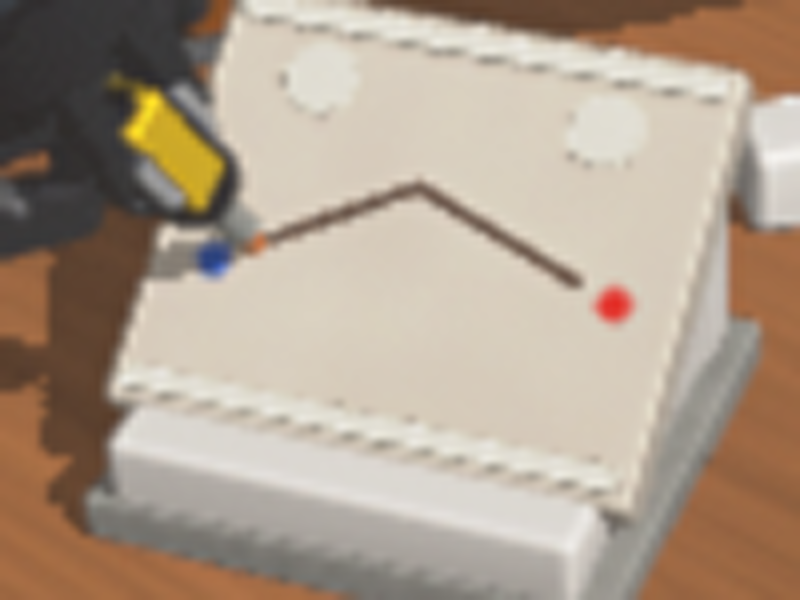

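The nib is on the face at the blue-dot end, at about (258,243) in the crop, exactly on the crack's line, with its shadow meeting it. I'll press slightly deeper into the nib spring, then draw the first leg at about 2 cm/s.

Emit:
send_rows --targets '[[[0,0,0,0,0,0.003,10],[0,0,0,0,0,0.003,10],[0,0,0,0,0,0,10]]]'

```text
time: 13.0
eef_pos: [796.0, -15.0, 283.4]
tcp_rot: [-1.719, -2.108, 0.771]
contact_force: [1.8, -0.1, 0.8]
opening: 0.198
grasp_force: 79.5
```

Emit:
send_rows --targets '[[[0,0,0,0.0059,-0.0051,0,10],[0,0,0,0.0059,-0.0051,0,10],[0,0,0,0.0059,-0.0051,0,10],[0,0,0,0.0059,-0.0051,0,10],[0,0,0,0.0059,-0.0051,0,10]]]'

```text
time: 13.5
eef_pos: [789.1, -8.6, 286.5]
tcp_rot: [-1.719, -2.108, 0.771]
contact_force: [2.8, -0.8, 0.3]
opening: 0.195
grasp_force: 79.5
```

Emit:
send_rows --targets '[[[0,0,0,0.0059,-0.0051,0,10],[0,0,0,0.0059,-0.0051,0,10],[0,0,0,0.0059,-0.0051,0,10],[0,0,0,0.0059,-0.0051,0,10],[0,0,0,0.0059,-0.0051,0,10]]]'

```text
time: 14.0
eef_pos: [782.3, -2.3, 289.5]
tcp_rot: [-1.719, -2.108, 0.772]
contact_force: [2.7, 0.1, 1.0]
opening: 0.2
grasp_force: 79.5
```

Run:
```python
from tip import *
err([616,-31,97.45]);tip('g')
```

```text
q [-0.036  1.029  0.79  -0.245  1.909 -0.25 ] e [782.3  -2.3 289.5] tilt err deg [-0.23 -0.2   0.  ] F [2.74 0.06 0.98] N.F 2.3125549324098826
delta units [ 0.117  -0.1025 -0.0145] R [[-0.23, 0.8002, -0.5539], [0.9687, 0.1336, -0.2092], [-0.0934, -0.5847, -0.8059]]
N.F 1.3148450599385948
nib px 279.01 210.11 16 213 pred mid(247.5) [284.78 217.39] pred tip [285.81 218.54]
crop org 255 187
```

View pics/tg.png

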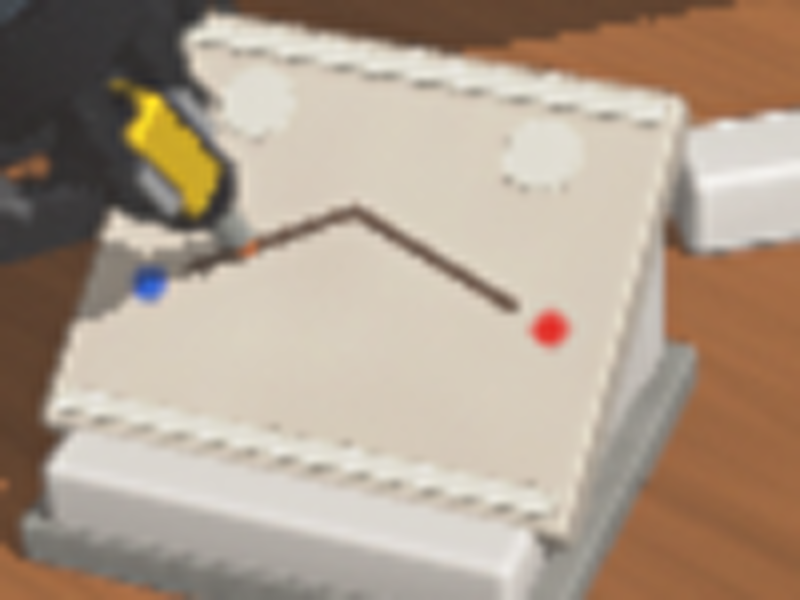

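The nib is at about (250,249) in the crop; the line passes there at y≈248, so it's on the crack. Going on to the bend.

Emit:
send_rows --targets '[[[0,0,0,0.0058,-0.0051,0,10],[0,0,0,0.0058,-0.0051,0,10],[0,0,0,0.0058,-0.0051,0,10],[0,0,0,0.0058,-0.0051,0,10],[0,0,0,0.0058,-0.0051,0,10]]]'

```text
time: 14.55
eef_pos: [775.5, 3.9, 292.5]
tcp_rot: [-1.719, -2.108, 0.772]
contact_force: [2.4, -1.0, 0.5]
opening: 0.2
grasp_force: 79.5
```

Emit:
send_rows --targets '[[[0,0,0,0.0058,-0.0051,0,10],[0,0,0,0.0058,-0.0051,0,10],[0,0,0,0.0058,-0.0051,0,10],[0,0,0,0.0058,-0.0051,0,10],[0,0,0,0.0058,-0.0051,0,10]]]'

```text
time: 15.05
eef_pos: [768.7, 10.0, 295.6]
tcp_rot: [-1.719, -2.108, 0.771]
contact_force: [1.2, 0.2, 0.2]
opening: 0.199
grasp_force: 79.5
```

Emit:
send_rows --targets '[[[0,0,0,0.0058,-0.0051,0,10],[0,0,0,0.0058,-0.0051,0,10],[0,0,0,0.0058,-0.0051,0,10],[0,0,0,0.0058,-0.0051,0,10],[0,0,0,0.0058,-0.0051,0,10]]]'

```text
time: 15.55
eef_pos: [762.0, 16.2, 298.6]
tcp_rot: [-1.719, -2.108, 0.772]
contact_force: [1.5, -0.3, 0.7]
opening: 0.204
grasp_force: 79.5
```

Emit:
send_rows --targets '[[[0,0,0,0.0058,-0.0051,0,10],[0,0,0,0.0058,-0.0051,0,10],[0,0,0,0.0058,-0.0051,0,10],[0,0,0,0.0058,-0.0051,0,10],[0,0,0,0.0058,-0.0051,0,10]]]'

```text
time: 16.05
eef_pos: [755.2, 22.4, 301.7]
tcp_rot: [-1.719, -2.108, 0.772]
contact_force: [1.6, -0.5, 0.1]
opening: 0.202
grasp_force: 79.5
```

```bash
cat > onl.py <<'E'
from tip import *
def orange(tag):
    I=np.load(f'side{tag}.npz')['I'].astype(float);s=get_state();R=Rn.from_rotvec(s['tcp_rot']).as_matrix();e=s['eef_pos']
    u,v=map(int,np.round(proj('side',e+253*R[:,2])));p=I[v-3:v+5,u-3:u+6];yy,xx=np.mgrid[v-3:v+5,u-3:u+6]
    r=p/p.sum(-1,keepdims=True);w=np.clip(r[...,0]-.45,0,None);print('orange',(w*xx).sum()/w.sum(),(w*yy).sum()/w.sum(),(w>0).sum())
E
python3 - <<'E'
from onl import *
err([616,-31,97.45]);tip('h');orange('g');orange('h');print(proj('side',[616,-31,97.45]))
I=np.load('sideh.npz')['I'];u,v=299,213;print(I[v-6:v+7,u-6:u+9].tolist() if 0 else '')
E
```

```text
q [-0.006  0.955  0.906 -0.225  1.874 -0.21 ] e [755.2  22.4 301.7] tilt err deg [-0.23 -0.2   0.  ] F [ 1.64 -0.45  0.14] N.F 0.9198162848034744
delta units [ 0.0011 -0.0006 -0.0146] R [[-0.23, 0.8001, -0.554], [0.9687, 0.1336, -0.2092], [-0.0933, -0.5847, -0.8058]]
N.F 1.9818561920202586
nib px 293.84 205.25 12 213 pred mid(247.5) [298.68 212.34] pred tip [299.61 213.53]
crop org 269 182
orange nan nan 0
orange 299.5730406782665 213.0 2
(np.float64(298.88466903690676), np.float64(213.2761488750465))
onl.py:5: RuntimeWarning: invalid value encountered in scalar divide
  r=p/p.sum(-1,keepdims=True);w=np.clip(r[...,0]-.45,0,None);print('orange',(w*xx).sum()/w.sum(),(w*yy).sum()/w.sum(),(w>0).sum())
```

At the bend, the nib's orange is at (299.6,213) against the bend at (298.9,213). Turning onto the second leg.

Emit:
send_rows --targets '[[[0,0,0,0.0075,0.0013,0.0001,10],[0,0,0,0.0075,0.0013,0.0001,10],[0,0,0,0.0075,0.0013,0.0001,10],[0,0,0,0.0075,0.0013,0.0001,10],[0,0,0,0.0075,0.0013,0.0001,10]]]'

```text
time: 16.6
eef_pos: [754.4, 31.7, 299.6]
tcp_rot: [-1.719, -2.108, 0.772]
contact_force: [1.8, -0.1, 0.7]
opening: 0.196
grasp_force: 79.3
```

Emit:
send_rows --targets '[[[0,0,0,0.0075,0.0013,0.0001,10],[0,0,0,0.0075,0.0013,0.0001,10],[0,0,0,0.0075,0.0013,0.0001,10],[0,0,0,0.0075,0.0013,0.0001,10],[0,0,0,0.0075,0.0013,0.0001,10]]]'

```text
time: 17.1
eef_pos: [753.5, 41.0, 297.7]
tcp_rot: [-1.719, -2.108, 0.772]
contact_force: [1.0, -0.0, 2.5]
opening: 0.201
grasp_force: 79.3
```

Emit:
send_rows --targets '[[[0,0,0,0.0075,0.0013,0.0001,10],[0,0,0,0.0075,0.0013,0.0001,10],[0,0,0,0.0075,0.0013,0.0001,10],[0,0,0,0.0075,0.0013,0.0001,10],[0,0,0,0.0075,0.0013,0.0001,10]]]'

```text
time: 17.6
eef_pos: [752.5, 50.2, 295.8]
tcp_rot: [-1.719, -2.108, 0.772]
contact_force: [0.6, -0.9, 1.4]
opening: 0.2
grasp_force: 79.3
```

Run:
```python
from onl import *
b=np.array([616,-31,97.45]);en=np.array([610.3,32.5,85.]);x=en-b;x/=np.linalg.norm(x)
R,e=err(en+1.5*x);tip('i');orange('i');n=e+256.5*R[:,2];t=(n-b)@x;print('along',t,'line px',proj('side',b+t*x), 'off',((n-b)@np.cross(N,x)))
```

```text
q [ 0.028  0.959  0.913 -0.204  1.87  -0.174] e [752.5  50.2 295.8] tilt err deg [-0.23 -0.2   0.  ] F [ 0.58 -0.86  1.36] N.F 1.2335910616488714
delta units [ 0.1504  0.0252 -0.0165] R [[-0.2299, 0.8002, -0.554], [0.9687, 0.1335, -0.2092], [-0.0934, -0.5847, -0.8058]]
N.F 1.3084253207818244
nib px 303.11 210.81 8 213 pred mid(247.5) [307.44 217.71] pred tip [308.32 218.87]
crop org 277 188
orange nan nan 0
along 29.034989383650167 line px (np.float64(307.7220433320125), np.float64(218.63226324196725)) off 0.9234981146603493onl.py:5: RuntimeWarning: invalid value encountered in scalar divide
  r=p/p.sum(-1,keepdims=True);w=np.clip(r[...,0]-.45,0,None);print('orange',(w*xx).sum()/w.sum(),(w*yy).sum()/w.sum(),(w>0).sum())
```

Run:
```python
from h import *
for t,(u,v) in(('g',(285,218)),('h',(299,213)),('i',(308,218))):
    a=np.load(f'side{t}.npz')['I'][v-4:v+5,u-4:u+6].astype(int)
    b=np.load('sidea.npz')['I'][v-4:v+5,u-4:u+6].astype(int)
    yy,xx=np.mgrid[v-4:v+5,u-4:u+6]
    w=np.clip((a[...,0]-a[...,2])-60,0,None); print(t,'orange c',((w*xx).sum()/w.sum()).round(2),((w*yy).sum()/w.sum()).round(2),(w>0).sum())
    print((a[...,0]-a[...,2]))
    g=np.clip(150-b.sum(-1)/3,0,None); c=[(round(float((g[:,j]*yy[:,j]).sum()/g[:,j].sum()),2) if g[:,j].sum()>20 else 0) for j in range(10)]
    print('line row per col',u-4,c)
```

```text
g orange c 285.75 217.69 3
[[  3   5   5   7  15  28  27  26  27  29]
 [  5   5   6   6   8  20  28  27  29  33]
 [ 15   6   5   4   6  21  33  32  30  33]
 [ 17  10   6   7  31  90  54  33  33  29]
 [ 17  19  18  38  84 102  40  26  28  28]
 [ 19  20  22  27  38  37  28  26  27  29]
 [ 22  28  27  27  28  27  26  27  26  27]
 [ 28  29  28  27  27  27  27  26  27  27]
 [ 29  27  26  26  27  27  28  26  26  27]]
line row per col 281 [219.2, 218.78, 218.41, 218.17, 217.75, 217.4, 217.08, 216.73, 216.41, 216.08]
h orange c 299.73 212.81 4
[[  4   4   4   7  12  23  26  26  26  26]
 [  7   4   5   6   8  20  26  25  26  25]
 [ 15   5   5   4   6  21  27  24  24  25]
 [ 16  10   5   7  33  85  51  27  25  25]
 [ 18  19  19  40  94 127  44  27  27  26]
 [ 19  20  21  27  46  61  37  31  31  28]
 [ 19  21  27  27  26  26  28  32  32  31]
 [ 28  28  29  27  26  28  26  27  30  33]
 [ 28  28  29  27  26  26  27  29  28  31]]
line row per col 295 [214.25, 213.82, 213.58, 213.34, 213.17, 213.59, 214.36, 214.75, 215.51, 216.09]
i orange c 308.78 217.71 4
[[14  5  3 10 22 28 27 26 26 26]
 [ 6  4  5  6 11 20 26 26 26 25]
 [17  6  5  4  9 24 25 26 26 26]
 [17  6  5  6 36 83 28 25 26 25]
 [16 11 11 33 76 96 30 25 25 26]
 [17 16 21 38 61 58 29 30 29 27]
 [18 21 26 29 30 31 34 33 32 31]
 [26 28 26 26 25 27 28 33 33 33]
 [27 26 26 26 26 25 27 29 29 34]]
line row per col 304 [216.09, 216.63, 217.38, 217.75, 218.5, 219.09, 219.64, 220.36, 220.75, 221.5]
```

The nib sits slightly upslope of the line (about 0.7 mm), so I'll ease that out over the next rows and finish the leg.

Emit:
send_rows --targets '[[[0,0,0,0.0075,0.0018,0.0001,10],[0,0,0,0.0075,0.0018,0.0001,10],[0,0,0,0.0075,0.0018,0.0001,10],[0,0,0,0.0075,0.0018,0.0001,10],[0,0,0,0.0075,0.0018,0.0001,10]]]'

```text
time: 18.15
eef_pos: [752.1, 59.6, 293.5]
tcp_rot: [-1.719, -2.108, 0.772]
contact_force: [0.4, -0.7, 1.8]
opening: 0.198
grasp_force: 79.4
```

Emit:
send_rows --targets '[[[0,0,0,0.0075,0.0013,0.0001,10],[0,0,0,0.0075,0.0013,0.0001,10],[0,0,0,0.0075,0.0013,0.0001,10],[0,0,0,0.0075,0.0013,0.0001,10],[0,0,0,0.0075,0.0013,0.0001,10]]]'

```text
time: 18.65
eef_pos: [751.2, 68.8, 291.6]
tcp_rot: [-1.719, -2.108, 0.772]
contact_force: [0.9, -0.1, 1.5]
opening: 0.201
grasp_force: 79.4
```

Emit:
send_rows --targets '[[[0,0,0,0.0075,0.0013,0.0001,10],[0,0,0,0.0075,0.0013,0.0001,10],[0,0,0,0.0075,0.0013,0.0001,10],[0,0,0,0.0075,0.0013,0.0001,10],[0,0,0,0.0075,0.0013,0.0001,10]]]'

```text
time: 19.15
eef_pos: [750.3, 78.1, 289.7]
tcp_rot: [-1.719, -2.108, 0.771]
contact_force: [0.8, -0.2, 2.7]
opening: 0.197
grasp_force: 79.4
```

Emit:
send_rows --targets '[[[0,0,0,0.0075,0.0013,0.0001,10],[0,0,0,0.0075,0.0013,0.0001,10],[0,0,0,0.0075,0.0013,0.0001,10],[0,0,0,0.0075,0.0013,0.0001,10],[0,0,0,0.0075,0.0013,0.0001,10]]]'

```text
time: 19.65
eef_pos: [749.3, 87.4, 287.7]
tcp_rot: [-1.719, -2.108, 0.772]
contact_force: [1.2, -1.2, 1.3]
opening: 0.198
grasp_force: 79.4
```

Run:
```python
from onl import *
b=np.array([616,-31,97.45]);en=np.array([610.3,32.5,85.]);x=en-b;x/=np.linalg.norm(x)
R,e=err(en+1.5*x);tip('j');n=e+256.5*R[:,2];t=(n-b)@x;print('along',t, 'off',((n-b)@np.cross(N,x)))
u,v=319,225
a=np.load('sidej.npz')['I'][v-5:v+6,u-5:u+6].astype(int);print(u-5,v-5);print(a[...,0]-a[...,2]);print(a.sum(-1)//3)
print((np.load('sidea.npz')['I'][v-5:v+6,u-5:u+6].astype(int).sum(-1))//3)
```

```text
q [ 0.075  0.969  0.914 -0.176  1.868 -0.127] e [749.3  87.4 287.7] tilt err deg [-0.24 -0.2  -0.  ] F [ 1.2  -1.24  1.32] N.F 1.4641139374324517
delta units [ 0.0003 -0.0033 -0.0185] R [[-0.23, 0.8001, -0.554], [0.9687, 0.1336, -0.2092], [-0.0934, -0.5848, -0.8058]]
N.F 2.0473003903049887
nib px 319.68 223.19 24 229 pred mid(247.5) [319.34 225.19] pred tip [320.13 226.31]
crop org 289 195
along 67.20695659779688 off 0.39975384390207735
314 220
[[ 41 139 147  42   3   6  16  28  26  26  28]
 [ 30  86  85  16   3   8  19  28  27  27  26]
 [ 11  24  22   5   5   6  15  28  27  26  25]
 [  7   8   6   4   5   6   9  22  26  26  25]
 [ 21  13  15   6   5   4   9  24  25  27  27]
 [ 19  17  17  10   6   8  36  81  37  56  53]
 [ 17  18  18  16  17  36  74  94  99 138 129]
 [ 18  17  18  21  27  28  41  84 153 183 176]
 [ 19  19  21  28  27  26  37  98 173 189 182]
 [ 27  28  28  28  26  26  27  52 130 164 148]
 [ 28  28  27  27  27  26  25  28  46  70  58]]
[[136 134 129  74  51  63 125 201 208 206 205]
 [ 99  95  97  58  52  85 157 208 207 205 205]
 [ 59  60  62  52  64 107 164 206 207 2
[... 202 characters left out ...]
124 127 151 193 194 191 169 127 108 113]
 [134 133 150 194 206 206 198 161 115 105 110]
 [196 195 196 205 206 205 204 190 142 120 130]
 [205 205 205 204 204 205 204 203 193 175 176]]
[[194 198 197 196 196 197 196 197 196 195 195]
 [152 192 197 198 198 196 197 196 195 195 194]
 [ 92 122 170 194 197 197 197 196 195 194 194]
 [143 102 101 131 171 193 197 196 195 194 195]
 [190 172 119  84 104 151 193 197 196 195 194]
 [196 194 178 139 101 126 191 196 190 178 179]
 [195 195 194 188 182 184 196 189 158 132 138]
 [193 194 194 194 195 195 191 170 124 105 110]
 [194 194 194 194 195 194 188 155 111 102 106]
 [194 193 194 193 194 194 193 180 136 116 126]
 [194 193 194 194 193 192 194 194 184 167 167]]
```

The nib is past the visible end of the line (tip at about (320,226), line end at (318.5,224.7)). Lifting off and turning upright.

Emit:
send_rows --targets '[[[0,0,0,0,0,-0.02,10],[0,0,0,0,0,-0.08,10],[0,0,0,0,0,-0.15,10],[0,0,0,0,0,-0.15,10]]]'

```text
time: 20.1
eef_pos: [805.1, 108.4, 369.5]
tcp_rot: [-1.718, -2.107, 0.772]
contact_force: [1.4, 0.9, 0.2]
opening: 0.201
grasp_force: 79.1
```

Emit:
send_rows --targets '[[[-0.0166,0.0026,0,0,0,0,10],[-0.0166,0.0026,0,0,0,0,10],[-0.0166,0.0026,0,0,0,0,10]]]'

```text
time: 20.4
eef_pos: [805.0, 108.4, 367.9]
tcp_rot: [-1.869, -2.292, 0.404]
contact_force: [0.7, -0.0, -1.3]
opening: 0.198
grasp_force: 79.1
```

Emit:
send_rows --targets '[[[-0.0166,0.0026,0,0,0,0,10],[-0.0166,0.0026,0,0,0,0,10],[-0.0166,0.0026,0,0,0,0,10],[0,0,0,0,0,0,10]]]'

```text
time: 20.8
eef_pos: [804.5, 108.1, 368.9]
tcp_rot: [1.984, 2.434, 0.001]
contact_force: [-0.8, 0.5, -0.2]
opening: 0.2
grasp_force: 79.1
```

```bash
cat > up.py <<'E'
from h import *
def up(tgt):
    s=get_state();R=Rn.from_rotvec(s['tcp_rot']).as_matrix();e=s['eef_pos']
    a=np.radians(11.5);y=np.array([np.cos(a),np.sin(a),0]);z=np.array([0,0,-1.]);Rt=np.stack([np.cross(y,z),y,z],1)
    t=Rn.from_matrix(R.T@Rt).as_rotvec();print('e',e,'turn units',(t/2/np.pi).round(5),np.degrees(t).round(2),'F',s['contact_force'].round(2))
    print('shift units (after turn)',(Rt.T@(np.array(tgt)-e)/250).round(4))
E
python3 -c "
from up import *
up([510.9,254.2,450])"
```

```text
e [804.48993388 108.07443131 368.85633066] turn units [0.00022 0.00018 0.00039] [0.08 0.07 0.14] F [-0.84  0.45 -0.23]
shift units (after turn) [ 0.8069 -1.0343 -0.3246]
```

Emit:
send_rows --targets '[[[0.0002,0.0002,0,0,0,-0.162,10],[0,0,0,0,0,-0.162,10],[0,0,0,0.081,-0.1034,0,10],[0,0,0,0.081,-0.1034,0,10],[0,0,0,0.081,-0.1034,0,10]]]'

```text
time: 21.3
eef_pos: [715.5, 152.5, 449.3]
tcp_rot: [-1.983, -2.433, 0.007]
contact_force: [-0.1, 0.2, 0.2]
opening: 0.201
grasp_force: 79.2
```

Emit:
send_rows --targets '[[[0,0,0,0.081,-0.1034,0,10],[0,0,0,0.081,-0.1034,0,10],[0,0,0,0.081,-0.1034,0,10],[0,0,0,0.081,-0.1034,0,10],[0,0,0,0.081,-0.1034,0,10]]]'

```text
time: 21.8
eef_pos: [568.4, 225.7, 449.7]
tcp_rot: [-1.983, -2.434, 0.008]
contact_force: [0.2, 0.5, -1.4]
opening: 0.199
grasp_force: 79.2
```

Emit:
send_rows --targets '[[[0,0,0,0.081,-0.1034,0,10],[0,0,0,0.081,-0.1034,0,10],[0,0,0,0,0,0,10],[0,0,0,0,0,0,10]]]'

```text
time: 22.2
eef_pos: [510.7, 254.8, 450.1]
tcp_rot: [-1.983, -2.436, 0.005]
contact_force: [0.7, 0.6, -0.9]
opening: 0.2
grasp_force: 79.1
```

Run:
```python
from up import *
up([510.9,254.2,266.6])
import nib; nib.look('k')
I=np.load('sidek.npz')['I'];H=cv2.cvtColor(I,cv2.COLOR_RGB2HSV);s=get_state();R=Rn.from_rotvec(s['tcp_rot']).as_matrix();e=s['eef_pos']
for L in(170,185,200,215,230,247): print(L,np.round(proj('side',e+L*R[:,2]),2))
# pen silhouette centre per row: pixels differing from the start image
J=np.load('side0.npz')['I'].astype(int)
u=int(proj('side',e+240*R[:,2])[0])
for v in range(int(proj('side',e+190*R[:,2])[1]),int(proj('side',e+256*R[:,2])[1])+2):
    d=abs(I[v,u-8:u+9].astype(int)-J[v,u-8:u+9]).sum(-1);w=np.clip(d-25,0,250);print(v,round(float((w*np.arange(u-8,u+9)).sum()/max(w.sum(),1)),2),end='; ')
```

```text
e [510.70493777 254.75029007 450.06510576] turn units [-0.00048  0.00023  0.0006 ] [-0.17  0.08  0.22] F [ 0.69  0.63 -0.95]
shift units (after turn) [-2.300e-03  3.000e-04  7.339e-01]
expect [510.  254.2 193.6] 422 203 R [[-0.203, 0.979, -0.003], [0.979, 0.203, -0.002], [-0.001, -0.003, -1.0]] e [510.70493777 254.75029007 450.06510576] q [ 3.810e-01  3.470e-01  1.541e+00 -1.000e-03  1.257e+00  1.770e-01] F [ 0.7  0.6 -0.9]
15 tool frame nib surf mean [  1.3   1.7 248.2] z range 244.02809136062677 255.10159278806955 px [422 199] [425 203] [423.27 200.53]
expected nib mid px [422.96 199.73]
170 [427.01 169.14]
185 [426.15 175.33]
200 [425.3 181.4]
215 [424.47 187.35]
230 [423.65 193.2 ]
247 [422.74 199.7 ]
177 425.96; 178 426.04; 179 425.74; 180 424.29; 181 425.81; 182 426.61; 183 425.98; 184 425.58; 185 425.76; 186 425.62; 187 425.41; 188 425.24; 189 425.17; 190 425.22; 191 425.02; 192 424.92; 193 424.7; 194 424.52; 195 424.38; 196 424.29; 197 424.45; 198 423.58; 199 423.65; 200 423.66; 201 423.45; 202 423.42; 203 423.38; 204 0.0;
```

The pen is straight in the grip and over the hole, within a pixel of the prediction. Lowering.

Emit:
send_rows --targets '[[[-0.0005,0.0002,0.0006,-0.0023,0,0.06,10],[0,0,0,0,0,0.15,10],[0,0,0,0,0,0.15,10],[0,0,0,0,0,0.08,10],[0,0,0,0,0,0.06,10]]]'

```text
time: 22.75
eef_pos: [511.8, 253.3, 322.5]
tcp_rot: [-1.99, -2.43, 0.002]
contact_force: [1.1, 0.5, -0.5]
opening: 0.2
grasp_force: 79.1
```

Emit:
send_rows --targets '[[[0,0,0,0,0,0.06,10],[0,0,0,0,0,0.06,10],[0,0,0,0,0,0.05,10],[0,0,0,0,0,0.03,10],[0,0,0,0,0,0.012,10]]]'

```text
time: 23.25
eef_pos: [511.4, 253.8, 270.8]
tcp_rot: [-1.99, -2.431, -0.001]
contact_force: [-0.2, -0.1, -0.5]
opening: 0.197
grasp_force: 79.1
```

Emit:
send_rows --targets '[[[0,0,0,0,0,0.01,10],[0,0,0,0,0,0.008,10],[0,0,0,0,0,0,10],[0,0,0,0,0,0,10]]]'

```text
time: 23.65
eef_pos: [511.2, 254.1, 267.4]
tcp_rot: [1.989, 2.431, 0.004]
contact_force: [0.7, 0.6, -0.4]
opening: 0.198
grasp_force: 79.1
```

Emit:
send_rows --targets '[[[0,0,0,0,0,0.004,10],[0,0,0,0,0,0,10],[0,0,0,0,0,0,10]]]'

```text
time: 23.95
eef_pos: [511.2, 254.1, 266.7]
tcp_rot: [1.988, 2.431, 0.004]
contact_force: [-1.0, -0.9, 4.8]
opening: 0.199
grasp_force: 79.9
```

Emit:
send_rows --targets '[[[0,0,0,0,0,0.003,10],[0,0,0,0,0,0,10],[0,0,0,0,0,0,10]]]'

```text
time: 24.25
eef_pos: [511.2, 254.1, 266.7]
tcp_rot: [1.988, 2.431, 0.004]
contact_force: [-5.0, -2.1, 14.2]
opening: 0.2
grasp_force: 81.4
```

Fully seated: contact at 266.7 mm, where it sat at the start. Easing off, releasing and retreating straight up.

Emit:
send_rows --targets '[[[0,0,0,0,0,-0.003,10],[0,0,0,0,0,0,22],[0,0,0,0,0,0,30],[0,0,0,0,0,0,45],[0,0,0,0,0,0,55]]]' --grip_force 40

```text
time: 24.75
eef_pos: [511.1, 254.0, 265.9]
tcp_rot: [1.989, 2.431, 0.003]
contact_force: [0.3, 0.6, 0.3]
opening: 0.638
grasp_force: 0.0
```

Emit:
send_rows --targets '[[[0,0,0,0,0,0,55],[0,0,0,0,0,-0.04,55],[0,0,0,0,0,-0.08,55],[0,0,0,0,0,-0.12,55],[0,0,0,0,0,-0.12,55]]]'

```text
time: 25.25
eef_pos: [510.8, 253.9, 357.7]
tcp_rot: [1.989, 2.431, 0.003]
contact_force: [0.6, -0.3, 0.1]
opening: 0.647
grasp_force: 0.0
```

Emit:
send_rows --targets '[[[0,0,0,0,0,-0.16,60],[0,0,0,0,0,-0.16,60],[0,0,0,0,-0.15,0,60],[0,0,0,0,-0.15,0,60],[0,0,0,0,-0.15,0,60]]]'

```text
time: 25.75
eef_pos: [399.0, 231.1, 436.6]
tcp_rot: [1.989, 2.431, 0.004]
contact_force: [-0.1, -0.3, -0.1]
opening: 0.697
grasp_force: 0.0
```

Emit:
send_rows --targets '[[[0,0,0,0,-0.15,0,60],[0,0,0,0,0,0,60],[0,0,0,0,0,0,60]]]'

```text
time: 26.05
eef_pos: [363.5, 224.1, 436.8]
tcp_rot: [1.988, 2.431, 0.006]
contact_force: [-0.1, 0.4, 0.5]
opening: 0.699
grasp_force: 0.0
```

Run:
```python
from h import *
print(get_state()['contact_force'])
J=[]
for n in('top','side'):
    I,D=viewer.grab_frame(n);np.savez(f'{n}z.npz',I=I,D=D)
    P=cloud(n,D)
    A=np.load(f'{n}0.npz')['I'].astype(int);d=abs(I.astype(int)-A).sum(-1);print(n,'changed px',(d>60).sum())
    J.append(I[100:320,120:520,::-1] if n=='top' else I[130:350,180:580,::-1])
v=cv2.cvtColor(I,cv2.COLOR_RGB2HSV)[220:226,417:423,2].astype(float);w=np.clip(110-v,0,None);yy,xx=np.mgrid[220:226,417:423];print('button',(w*xx).sum()/w.sum(),(w*yy).sum()/w.sum(),'(was 419.58,222.84)')
cv2.imwrite('pics/z.png',np.vstack([cv2.resize(j,None,fx=1.36,fy=1.36) for j in J]))
```

```text
[-0.12972884  0.39918124  0.53255274]
top changed px 43375
side changed px 23028
button 419.2814614343708 223.30311231393776 (was 419.58,222.84)
```

View pics/z.png

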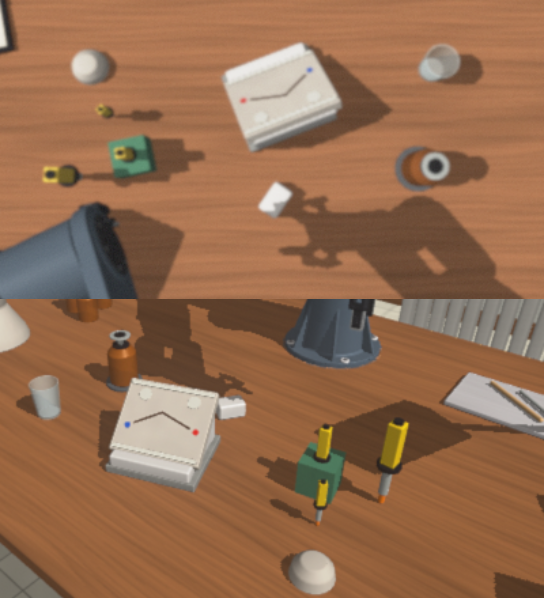

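The final picture shows the pen seated in its stand (side view about (324,440)), with the foam, beaker, shard and dish where they were and the arm clear of everything.

```bash
python3 -c "
from station import close_job
print(close_job())"
```

```text
the job is handed in; nothing more can be done
None
```

The job is done and handed in at about 26 s: the dish was pressed to its stop and sprang back, the crack was drawn from blue to red at about 2 cm/s with the nib within roughly 1–2 mm of the line, and the pen is back home in its stand; the panel actually slopes down away from the robot (about world +x), not to its right as the text says, so I followed the measurement.

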